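# Take the eyepiece out of its screw-top canister for cleaning

## Task

The eyepiece is due for cleaning: unscrew the cover of its clamped-down canister (ordinary right-hand thread, several regrasped turns), lift the cover straight off once a light pull shows it is free, and stand it mouth down in the foam-lined tray; then stand the eyepiece upright in the tray beside it. Be gentle: grip both pieces as lightly as you can, never tug at or lean on the thread, and do not let the eyepiece be knocked by the cover, dropped, or pressed into the tray. Leave the dropper bottle, the packet of lens wipes and the tweezers alone.

Things in the scene. Friction and masses are not known exactly. Their poses are not given: they have to be found in the camera images.
- canister: Foot of the storage canister, fixed to the table: round metal flange 84 mm wide, 6 mm thick, held by two black clamp forks 14 mm high on opposite sides, with an open hollow neck on it: 45 mm outside, 38 mm inside, 52 mm over its outer thread. The inner floor on which the eyepiece stands is 6 mm above the table. Origin: on the table under the neck's centre; z up along its axis.
- canister_mouth (a point): Centre of the canister neck's rim, 27 mm above the table. The thread outside the neck is a coarse two-start right-hand one: the cover rises 16 mm per full turn, anticlockwise seen from above, with about 2 mm of axial and about 1 mm of sideways play; friction keeps a half-turned cover where it is left.
- cover: Grey plastic screw-on cover, 58 mm tall: skirt 60 mm across and 20 mm tall over the thread, ribbed tube above. Origin: centre of the skirt's open lower edge; z to the closed top. It starts screwed down on the flange and comes free after half to three quarters of a turn (unknown beforehand); held by the thread, it lifts 1 to 2.5 mm and stops; once free, nothing resists.
- cover_grip (a point): Grip point of the cover: on its axis, 43 mm above its lower edge, in the middle of the ribbed tube (44 mm across, from 25 mm to 58 mm above the lower edge). The wall is thin: grip it with no more than about 35 N. When lifted off, the lower edge must rise above 55 mm over the table to clear the eyepiece, which stands 3.5 mm clear of the inner wall.
- eyepiece: The eyepiece, delicate: black turned tube with a light ring at the top, 32 mm across, 47 mm tall, about 75 g, standing upright on the canister's inner floor, hidden by the cover; with the cover off its upper 26 mm stand out of the neck. Grip it with no more than about 35 N. Origin: centre of its foot; z up.
- tray: Shallow steel instrument tray lined with grey foam, fixed on the table: 130 mm along its x, 210 mm along its y, rim 14 mm high, wire loops at the two short ends (y); room for cover and eyepiece side by side along y. Origin: on the table under its centre.
- tray_pad (a point): Centre of the top of the tray's lining, 7 mm above the table; the lining measures 124 mm along the tray's x and 204 mm along its y and gives about 1 mm per 3 N, at most 3 mm; a piece is set down when it just takes the load.
- dropper_bottle: Bystander: white solvent dropper bottle with a red nozzle, 36 mm across and 107 mm tall, standing behind the work. Origin: centre of its foot.
- wipe_packet: Bystander: flat white packet of lens wipes, 110 mm along its x, 62 mm along its y, 11 mm high, lying behind the work. Origin: centre of its underside.
- tweezers: Bystander: steel tweezers, 118 mm along their y, 14 mm wide, 9 mm high, lying near the front edge of the table. Origin: centre of the underside.
There are look-alikes about, which are no part of the job. Of the things that look like the cover, the smaller one is meant.

How it is judged:
By the outcome, as a careful person would: the job done as asked, in the order asked, and still so for the second after the job is handed in, with the robot touching nothing.
It also fails if it takes over 72 s, if anything falls off the work surface, if the arm or the gripper's body presses on something with over 40 N, if the wrist force passes 120 N, or if a joint passes its speed limit or range.

## Robot

A 6-joint arm with a two-finger parallel gripper is mounted at the origin on a cart in front of the work surface, level with it; the furniture and walls round the work are solid. World frame = base frame: x ahead of the robot, y to its left, z up, the work surface at z = 0. Lengths are in mm, angles in rad, forces in N, time in s.
With the tool pointing down it reaches from about 325 to 925 mm from the base axis. Payload 3.1 kg.
Tool frame: the origin (TCP) lies at the very end of the fingers, on their centre line; the grasp point (between the pads) lies arm.grip_depth behind it (arm.grip_depth is the distance from the TCP to the grasp point, in mm); z points along the fingers, y is the line along which they close (so a half turn about z gives the same grasp; the last joint's range is limited). The gripper opens to 85 mm and grips with 20 to 120 N. Pads are 22 mm wide; open, the fingers measure 114 mm over their backs; the gripper's body (76 mm by 85 mm) begins 54 mm behind the grasp point. The pads swing forward as they close: fully open they stand 13 mm farther back than shut.
Start: joints at [1.084, 0.217, 1.613, -0, 1.311, -0.112], TCP at [228.787, 581.632, 231.3] pointing down, gripper open.
Joint ranges: [-2.75, 2.75], [-0.78, 2.1], [0.31, 2.55], [-1.13, 4.27], [0.13, 2.63], [-2.58, 2.58]. Speed limits (rad/s): [2.79, 2.79, 3.14, 3.14, 3.14, 3.14].

## Interface

Orientations are given as a unit quaternion [w, x, y, z].
In Python, from workcell import arm, imaging, job gives the robot as it stands.
- The arm moves only by the tool play_rows, never from a script. Its argument "steps" is a list of rows, each an object with "linear": the shift along the world's x, y, z in m, a list of three; "turn": the turn, a rotation vector about the world's x, y, z in degrees, a list of three; "gripper": the finger opening in m, from 0 to 0.0854. A call has 1 to 5 rows; each row is the pose to reach, as a shift and turn from the pose commanded when the call began; what a row does not reach only later rows make up. A row lasts 1/10 s, in which the tool goes at most 50 mm and 8.59 degrees, less where a joint would pass 70% of its speed; a pose out of reach is approached as far as the arm can. A call with a gripper value outside its range is refused whole. The fingers move at their own pace and stop on an object; the grip force is fixed at half the most. Time passes only in rows, so rows that repeat a pose let the fingers close. It gives the time, the measured TCP pose, the force, the opening and the grip force at its end, in the units of the state.
- arm.get_state(): the state, without advancing time (a new reading comes with each control period).
- imaging.get_image(name): name is "scene" or "top" or "wrist"; returns a dict with "pixels" (480x640x3 uint8, red, green, blue), "fovy" (degrees; the focal length in pixels is half the picture's height over the tangent of half this angle, whatever the lens; pixels are square), "cx", "cy" (the principal point, pixels), "R" (3x3) and "t" (3): a world point X has camera coordinates R X + t. Camera axes: x right, y down, z forward; pixel columns grow to the right and rows downward; lengths in mm; the calibration is good to about 2 mm. A picture is of the moment at which its call begins. There is no depth.
- job.sign_off(): hands the job in; it is judged then, once.
The state is a dict: "time_s": time; "joint_positions": joint angles; "qd": joint speeds; "tau": joint torques, N m; "tool_pos": TCP position; "tcp_rot": TCP orientation; "ft_force": force on the tool from outside, world axes, zero at the start; "torque": the same for the moment, N m; "gripper_width": finger opening in mm; "gripper_force": force on a finger pad.
Only numpy, scipy, OpenCV 4.12 (cv2) and the standard library are available. Lean on these libraries where they do the work, as an engineer would, in place of code of your own. Each camera call takes 0.05 s, during which the arm holds its last target. There are 200 camera calls.

## Working session

There is one attempt and no reset: what is moved stays moved. The work goes in short steps, Python scripts to look and compute and a tool call to move; the robot and the scene stay as the last step left them, time stands still between calls to the robot, and variables do not carry over. Pictures are saved under pics/ and viewed, at most 10 in all, crops included, and the job is handed in when it is done.

Besides the shell and the picture viewer there is one more tool, called after "Call:" by a JSON object that holds its "api" and its "payload". play_rows: Moves the arm, as the interface text tells. Its arguments: {"type":"object","properties":{"steps":{"type":"array"}},"required":["steps"]}

```bash
mkdir -p pics; ls
cat > h.py <<'E'
from workcell import arm, imaging, job
import numpy as np, cv2, pickle
def snap(n,f):
    d=imaging.get_image(n); cv2.imwrite(f'pics/{f}.png',d['pixels'][:,:,::-1]); pickle.dump(d,open(f'pics/{f}.pkl','wb')); return d
def load(f): return pickle.load(open(f'pics/{f}.pkl','rb'))
def F(d): return 240/np.tan(np.radians(d['fovy'])/2)
def proj(d,X):
    c=np.array(d['R'])@np.array(X,float)+np.array(d['t']); f=F(d); return c[0]/c[2]*f+d['cx'],c[1]/c[2]*f+d['cy']
def back(d,u,v,z):
    R=np.array(d['R']);t=np.array(d['t']);f=F(d)
    r=R.T@np.array([(u-d['cx'])/f,(v-d['cy'])/f,1]);o=-R.T@t
    return o+r*(z-o[2])/r[2]
E
python3 - <<'E'
from h import *
a=[snap(n,n+'0') for n in('scene','top')]
for d in a: print(d['fovy'],d['cx'],d['cy'],-np.array(d['R']).T@d['t'])
print(arm.get_state(),arm.grip_depth)
E
```

```text
pics
56.25301795177491 325.2200167976304 237.069957570462 [-148.2928055   538.21270083  407.91020542]
55.27421402729058 329.47245875775053 237.75039766327956 [423.83588075 100.6134045  921.76375509]
{'time_s': 0.1, 'joint_positions': array([ 1.08384100e+00,  2.17731776e-01,  1.61483327e+00,  3.50609866e-07,
        1.31131128e+00, -1.12193400e-01]), 'qd': array([-0.00039509, -0.00377483, -0.00488877,  0.00034722,  0.00087712,
       -0.00163547]), 'tau': array([-1.03103837e-03, -3.98073792e+01, -3.04969883e+01, -2.59316630e-04,
        4.12050387e-03, -2.44100740e-06]), 'tool_pos': array([228.39587708, 580.9488326 , 230.03482362]), 'tcp_rot': array([-3.37133826e-04,  1.86286267e-01,  9.82494846e-01, -1.09093342e-03]), 'ft_force': array([-0.26972356, -0.19194423, -0.16319129]), 'torque': array([-0.03143096,  0.01106677,  0.03595444]), 'gripper_force': 0.0, 'gripper_width': 85.885559125041} 18.700000000000003
```

View pics/top0.png

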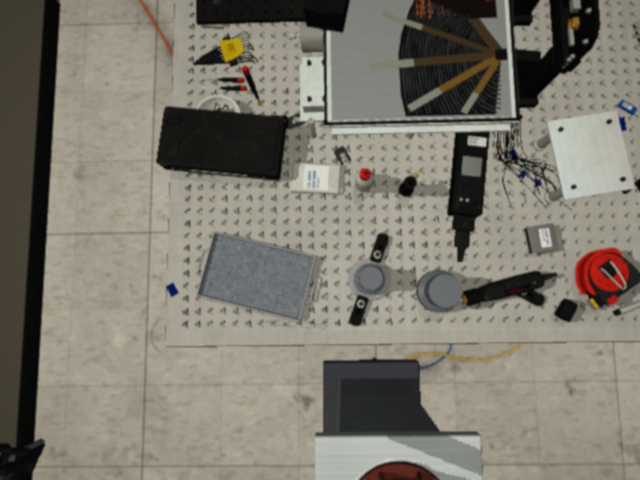

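View pics/scene0.png

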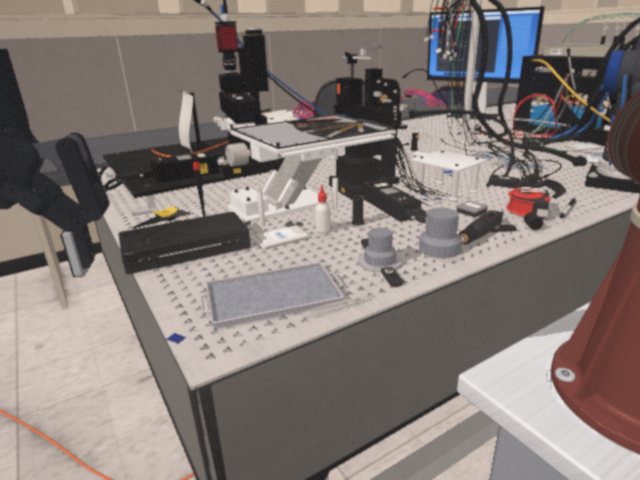

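Two cover look-alikes in the top view: a small grey one at (371,279) with clamp forks on both sides, and a larger one at (438,291) with no clamps. The smaller, clamped one fits the description. I'll confirm it in a crop.

Run:
```python
from h import *
a=load('top0');b=load('scene0')
A=cv2.resize(a['pixels'][220:340,180:480],(800,320),interpolation=cv2.INTER_CUBIC)
B=cv2.resize(b['pixels'][190:330,190:490],(600,280),interpolation=cv2.INTER_CUBIC)
B=np.pad(B,((0,0),(0,200),(0,0)))
cv2.imwrite('pics/crop0.png',np.vstack([A,B])[:,:,::-1])
print('cover top',back(a,371,279,61), 'scene top check')
for p in [(215,234),(322,256),(300,320),(199,294),(379,247),(357,311)]: print(p,back(a,*p,14))
```

```text
cover top [448.00887577  47.08527747  61.        ] scene top check
(215, 234) [544.13138445 355.04246     14.        ]
(322, 256) [496.28514358 140.17332187  14.        ]
(300, 320) [371.4502317 184.7694025  14.       ]
(199, 294) [424.73693063 385.09648388  14.        ]
(379, 247) [512.35142303  26.7619016   14.        ]
(357, 311) [387.42320015  73.0042065   14.        ]
```

View pics/crop0.png

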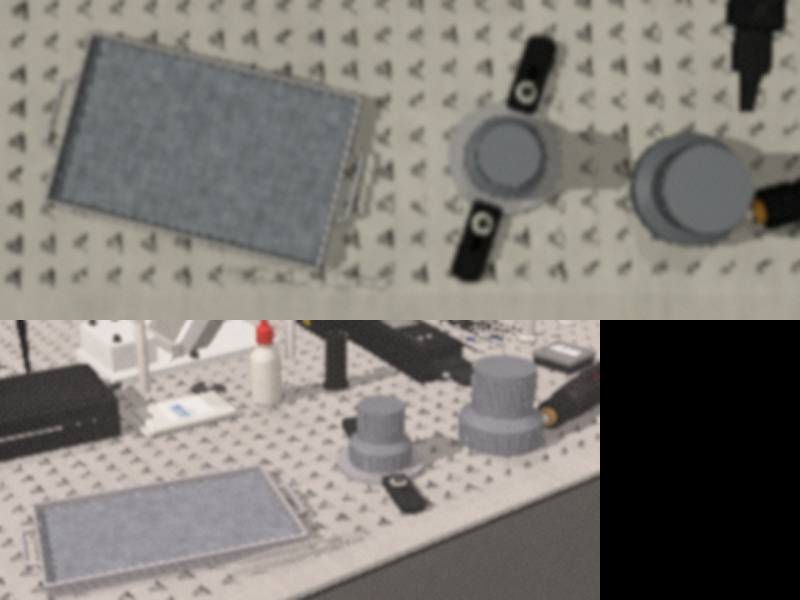

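The crop confirms it: the small cover at (371,279) sits on the flange held by two black forks, and the large one at (438,291) has no forks. The tray lining is centred near (257,276), the bottle is at (365,175), the packet at (320,178), and the tweezers are in front of the tray near (295,323). I'll move above the cover.

Call:
{"api": "play_rows", "payload": {"steps": [{"linear": [0.0147, -0.0356, -0.003], "turn": [0, 0, -8.5], "gripper": 0.085}, {"linear": [0.0294, -0.0712, -0.006], "turn": [0, 0, -17], "gripper": 0.085}, {"linear": [0.0441, -0.1068, -0.009], "turn": [0, 0, -25.5], "gripper": 0.085}, {"linear": [0.0588, -0.1424, -0.012], "turn": [0, 0, -34], "gripper": 0.085}, {"linear": [0.0735, -0.178, -0.015], "turn": [0, 0, -42.5], "gripper": 0.085}]}}

```text
time_s: 0.6
tool_pos: [302.3, 401.9, 215.6]
tcp_rot: [-0.0, 0.532, 0.847, -0.0]
ft_force: [1.0, 0.7, -0.4]
gripper_width: 84.8
gripper_force: 0.0
```

Call:
{"api": "play_rows", "payload": {"steps": [{"linear": [0.0147, -0.0356, -0.003], "turn": [0, 0, -8.5], "gripper": 0.085}, {"linear": [0.0294, -0.0712, -0.006], "turn": [0, 0, -17], "gripper": 0.085}, {"linear": [0.0441, -0.1068, -0.009], "turn": [0, 0, -25.5], "gripper": 0.085}, {"linear": [0.0588, -0.1424, -0.012], "turn": [0, 0, -34], "gripper": 0.085}, {"linear": [0.0735, -0.178, -0.015], "turn": [0, 0, -42.5], "gripper": 0.085}]}}

```text
time_s: 1.1
tool_pos: [375.7, 224.1, 200.8]
tcp_rot: [-0.0, 0.803, 0.596, -0.0]
ft_force: [0.7, 0.4, -0.0]
gripper_width: 84.9
gripper_force: 0.0
```

Call:
{"api": "play_rows", "payload": {"steps": [{"linear": [0.0147, -0.0356, -0.003], "turn": [0, 0, -8.5], "gripper": 0.085}, {"linear": [0.0294, -0.0712, -0.006], "turn": [0, 0, -17], "gripper": 0.085}, {"linear": [0.0441, -0.1068, -0.009], "turn": [0, 0, -25.5], "gripper": 0.085}, {"linear": [0.0588, -0.1424, -0.012], "turn": [0, 0, -34], "gripper": 0.085}, {"linear": [0.0735, -0.178, -0.015], "turn": [0, 0, -42.5], "gripper": 0.085}]}}

```text
time_s: 1.6
tool_pos: [449.3, 46.1, 185.9]
tcp_rot: [-0.0, 0.964, 0.264, -0.0]
ft_force: [0.7, 0.1, 0.6]
gripper_width: 84.9
gripper_force: 0.0
```

Run:
```python
from h import *
d=snap('wrist','w1')
s=arm.get_state(); print(s['tool_pos'],s['tcp_rot'],s['joint_positions'])
print(-np.array(d['R']).T@d['t'])
for x,y,z in [(449,47.5,64),(449,47.5,6)]: print(proj(d,(x,y,z)))
```

```text
[451.37432735  41.31420394 185.82978988] [2.65744036e-03 9.65332944e-01 2.61008109e-01 1.15695328e-04] [-0.06040722 -0.11465916  2.04878176 -0.00531431  1.20556099  0.98414784]
[505.51972553  80.55210373 327.86741281]
(np.float64(318.3803275623834), np.float64(235.85893544834408))
(np.float64(318.490052526686), np.float64(220.56321001694752))
```

View pics/w1.png

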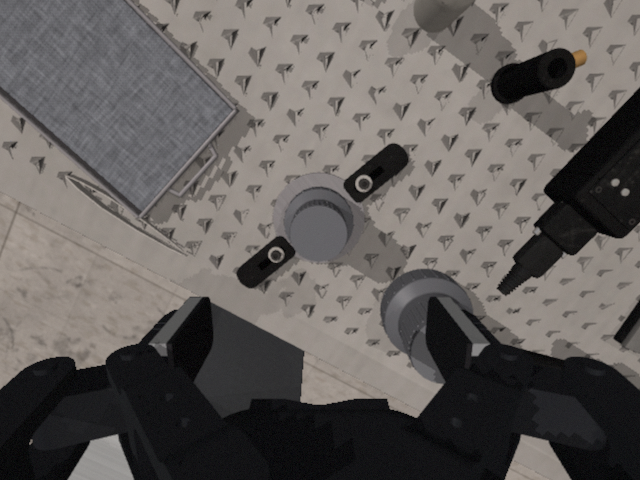

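The wrist view shows the cover top centred at about (319,234), which matches the prediction. The forks are at (376,172) and (266,262), and a tray corner is at (237,107). I'll go lower and check once the arm is still.

Call:
{"api": "play_rows", "payload": {"steps": [{"linear": [0, 0, -0.025], "turn": [0, 0, 0], "gripper": 0.085}, {"linear": [0, 0, -0.05], "turn": [0, 0, 0], "gripper": 0.085}, {"linear": [0, 0, -0.07], "turn": [0, 0, 0], "gripper": 0.085}, {"linear": [0, 0, -0.076], "turn": [0, 0, 0], "gripper": 0.085}, {"linear": [0, 0, -0.076], "turn": [0, 0, 0], "gripper": 0.085}]}}

```text
time_s: 2.15
tool_pos: [448.0, 47.8, 109.1]
tcp_rot: [-0.001, 0.964, 0.268, -0.001]
ft_force: [0.2, 0.2, 1.2]
gripper_width: 84.9
gripper_force: 0.0
```

Run:
```python
from h import *
snap('wrist','w2'); d=snap('wrist','w2')
s=arm.get_state(); print(s['tool_pos'],s['tcp_rot'],s['joint_positions'][[0,5]],s['ft_force'])
for x,y,z in [(449,47.5,64),(449,47.5,6)]: print(proj(d,(x,y,z)))
cv2.imwrite('pics/c2.png',cv2.resize(d['pixels'][100:400,160:560],(800,600))[:,:,::-1])
```

```text
[449.90282987  47.75324057 111.07016265] [1.78517667e-04 9.63512033e-01 2.67664339e-01 5.76020894e-04] [-0.04961526  0.97923068] [0.37121074 0.95575164 0.02323785]
(np.float64(320.8679611627541), np.float64(270.00857803922304))
(np.float64(320.46495807432564), np.float64(242.8304319158074))
```

View pics/c2.png

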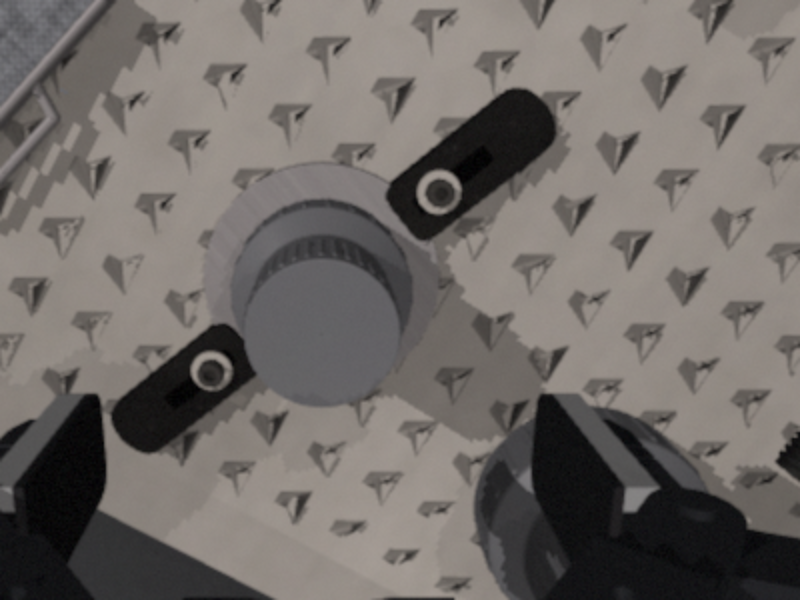

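Run:
```python
from h import *
print('w2',back(load('w2'),321.25,265,64)); print('w1',back(load('w1'),319,234.5,64)); print('top',back(load('top0'),371,278.6,64)); 
b=load('scene0'); print('scene',proj(b,(449,47.5,64)), F(b))
# flange ellipse in w2: crop x203-440,y162-~
d=load('w2')
print('flange',[proj(d,(449,47.5+0,6))], 'edges', [proj(d,(449+42*np.cos(a),47.5+42*np.sin(a),6)) for a in np.arange(0,6.2,np.pi/6)])
t=load('top0')
P=[back(t,*p,14)[:2] for p in [(216.4,233.9),(315.7,256.4),(300,319.4),(198.8,295)]]
print(np.round(P,0),np.mean(P,0))
```

```text
w2 [451.61126415  48.83518993  64.        ]
w1 [450.15016379  47.63805572  64.        ]
top [448.66608482  47.25354104  64.        ]
scene (np.float64(380.0940713512687), np.float64(232.10317422238597)) 448.9799757661691
flange [(np.float64(320.46495807432564), np.float64(242.8304319158074))] edges [(np.float64(352.24149791088973), np.float64(192.11617460366557)), (np.float64(321.74948337277016), np.float64(183.2137296079752)), (np.float64(290.87401351859074), np.float64(190.9013665463001)), (np.float64(268.76200695221155), np.float64(212.65553821532342)), (np.float64(261.3281905866805), np.float64(241.70168634405564)), (np.float64(269.7304355855115), np.float64(269.82344186975047)), (np.float64(290.94077636912186), np.float64(289.9500036385048)), (np.float64(319.28610603578045), np.float64(297.5426833070652)), (np.float64(347.91359543663464), np.float64(290.9999684173044)), (np.float64(369.926598421455), np.float64(271.69725106895703)), (np.float64(379.50535344570886), np.float64(243.957338029569)), (np.float64(373.3487972734), np.float64(214.6938904076446))]
[[544. 352.]
 [496. 153.]
 [373. 185.]
 [423. 385.]] [458.83962825 268.78502657]
```

Call:
{"api": "play_rows", "payload": {"steps": [{"linear": [0.001, 0.0005, -0.03], "turn": [0, 0, 0], "gripper": 0.07}, {"linear": [0.001, 0.0005, -0.055], "turn": [0, 0, 0], "gripper": 0.07}, {"linear": [0.001, 0.0005, -0.07], "turn": [0, 0, 0], "gripper": 0.07}, {"linear": [0.001, 0.0005, -0.078], "turn": [0, 0, 0], "gripper": 0.06}, {"linear": [0.001, 0.0005, -0.08], "turn": [0, 0, 0], "gripper": 0.05}]}}

```text
time_s: 2.75
tool_pos: [450.7, 48.2, 30.5]
tcp_rot: [0.0, 0.964, 0.268, 0.0]
ft_force: [-0.2, -0.2, 0.1]
gripper_width: 50.3
gripper_force: 0.0
```

Call:
{"api": "play_rows", "payload": {"steps": [{"linear": [0, 0, 0], "turn": [0, 0, 0], "gripper": 0.047}, {"linear": [0, 0, 0], "turn": [0, 0, 0], "gripper": 0.046}, {"linear": [0, 0, 0], "turn": [0, 0, 0], "gripper": 0.045}, {"linear": [0, 0, 0], "turn": [0, 0, 0], "gripper": 0.044}, {"linear": [0, 0, 0], "turn": [0, 0, 0], "gripper": 0.044}]}}

```text
time_s: 3.25
tool_pos: [451.3, 48.1, 31.3]
tcp_rot: [0.0, 0.964, 0.267, 0.001]
ft_force: [-0.9, -0.3, 5.4]
gripper_width: 44.3
gripper_force: 7.1
```

Call:
{"api": "play_rows", "payload": {"steps": [{"linear": [0, 0, 0], "turn": [0, 0, 0], "gripper": 0.0437}, {"linear": [0, 0, 0], "turn": [0, 0, 0], "gripper": 0.0435}, {"linear": [0, 0, 0], "turn": [0, 0, 0], "gripper": 0.0435}]}}

```text
time_s: 3.55
tool_pos: [451.3, 48.1, 31.4]
tcp_rot: [0.0, 0.964, 0.267, 0.001]
ft_force: [-1.7, 0.4, 8.2]
gripper_width: 44.1
gripper_force: 16.5
```

Call:
{"api": "play_rows", "payload": {"steps": [{"linear": [0, 0, 0.001], "turn": [0, 0, 0], "gripper": 0.0433}, {"linear": [0, 0, 0.0012], "turn": [0, 0, 4], "gripper": 0.0433}, {"linear": [0, 0, 0.0014], "turn": [0, 0, 9], "gripper": 0.0433}, {"linear": [0, 0, 0.0017], "turn": [0, 0, 15], "gripper": 0.0433}, {"linear": [0, 0, 0.0019], "turn": [0, 0, 20], "gripper": 0.0433}]}}

```text
time_s: 4.05
tool_pos: [450.0, 47.9, 31.9]
tcp_rot: [0.0, 0.902, 0.433, -0.0]
ft_force: [0.9, -0.6, -1.0]
gripper_width: 43.5
gripper_force: 20.7
```

Run:
```python
from h import *
s=arm.get_state(); print({k:np.round(s[k],2) for k in s})
```

```text
{'time_s': np.float64(4.05), 'joint_positions': array([-0.05,  0.14,  2.14, -0.  ,  0.87,  0.63]), 'qd': array([ 0.  , -0.  , -0.  ,  0.  ,  0.  , -0.85]), 'tau': array([  0.25, -28.4 , -22.32,   0.11,   0.11,   0.52]), 'tool_pos': array([450.  ,  47.95,  31.86]), 'tcp_rot': array([ 0.  ,  0.9 ,  0.43, -0.  ]), 'ft_force': array([ 0.91, -0.61, -0.96]), 'torque': array([-0.09, -0.02, -0.02]), 'gripper_force': np.float64(20.74), 'gripper_width': np.float64(43.49)}
```

Call:
{"api": "play_rows", "payload": {"steps": [{"linear": [0, 0, 0.0004], "turn": [0, 0, 8], "gripper": 0.0433}, {"linear": [0, 0, 0.0007], "turn": [0, 0, 16], "gripper": 0.0433}, {"linear": [0, 0, 0.0011], "turn": [0, 0, 24], "gripper": 0.0433}, {"linear": [0, 0, 0.0014], "turn": [0, 0, 32], "gripper": 0.0433}, {"linear": [0, 0, 0.0018], "turn": [0, 0, 40], "gripper": 0.0433}]}}

```text
time_s: 4.55
tool_pos: [449.7, 48.1, 33.5]
tcp_rot: [-0.0, 0.699, 0.715, -0.0]
ft_force: [0.7, -0.5, -0.7]
gripper_width: 43.6
gripper_force: 20.8
```

Call:
{"api": "play_rows", "payload": {"steps": [{"linear": [0, 0, 0.0004], "turn": [0, 0, 8], "gripper": 0.0433}, {"linear": [0, 0, 0.0007], "turn": [0, 0, 16], "gripper": 0.0433}, {"linear": [0, 0, 0.0011], "turn": [0, 0, 24], "gripper": 0.0433}, {"linear": [0, 0, 0.0014], "turn": [0, 0, 32], "gripper": 0.0433}, {"linear": [0, 0, 0.0018], "turn": [0, 0, 40], "gripper": 0.0433}]}}

```text
time_s: 5.05
tool_pos: [449.6, 48.2, 35.3]
tcp_rot: [-0.001, 0.412, 0.911, -0.0]
ft_force: [-0.3, 0.4, -0.3]
gripper_width: 43.6
gripper_force: 20.8
```

Call:
{"api": "play_rows", "payload": {"steps": [{"linear": [0, 0, 0.0004], "turn": [0, 0, 8], "gripper": 0.0433}, {"linear": [0, 0, 0.0007], "turn": [0, 0, 16], "gripper": 0.0433}, {"linear": [0, 0, 0.0011], "turn": [0, 0, 24], "gripper": 0.0433}, {"linear": [0, 0, 0.0014], "turn": [0, 0, 32], "gripper": 0.0433}, {"linear": [0, 0, 0.0018], "turn": [0, 0, 40], "gripper": 0.0433}]}}

```text
time_s: 5.55
tool_pos: [449.6, 48.2, 37.1]
tcp_rot: [-0.001, 0.075, 0.997, -0.0]
ft_force: [-0.7, -1.0, -0.9]
gripper_width: 43.5
gripper_force: 20.8
```

Call:
{"api": "play_rows", "payload": {"steps": [{"linear": [0, 0, 0.0004], "turn": [0, 0, 8], "gripper": 0.0433}, {"linear": [0, 0, 0.0007], "turn": [0, 0, 16], "gripper": 0.0433}, {"linear": [0, 0, 0.0011], "turn": [0, 0, 24], "gripper": 0.0433}, {"linear": [0, 0, 0.0014], "turn": [0, 0, 32], "gripper": 0.0433}, {"linear": [0, 0, 0.0018], "turn": [0, 0, 40], "gripper": 0.0433}]}}

```text
time_s: 6.05
tool_pos: [449.6, 48.1, 38.9]
tcp_rot: [-0.001, -0.27, 0.963, 0.0]
ft_force: [-0.3, -0.3, -0.3]
gripper_width: 43.8
gripper_force: 20.8
```

Call:
{"api": "play_rows", "payload": {"steps": [{"linear": [0, 0, 0], "turn": [0, 0, 0], "gripper": 0.0433}]}}

```text
time_s: 6.15
tool_pos: [449.7, 48.1, 39.0]
tcp_rot: [-0.0, -0.267, 0.964, 0.0]
ft_force: [0.3, 0.7, -1.1]
gripper_width: 43.8
gripper_force: 20.8
```

Turned 180°. Now a light pull in small steps.

Call:
{"api": "play_rows", "payload": {"steps": [{"linear": [0, 0, 0.0005], "turn": [0, 0, 0], "gripper": 0.0433}, {"linear": [0, 0, 0.001], "turn": [0, 0, 0], "gripper": 0.0433}, {"linear": [0, 0, 0.0015], "turn": [0, 0, 0], "gripper": 0.0433}]}}

```text
time_s: 6.45
tool_pos: [449.8, 48.1, 40.5]
tcp_rot: [-0.0, -0.267, 0.964, 0.0]
ft_force: [-0.8, 0.5, -3.0]
gripper_width: 43.6
gripper_force: 20.7
```

Call:
{"api": "play_rows", "payload": {"steps": [{"linear": [0, 0, 0.0004], "turn": [0, 0, 0], "gripper": 0.0433}, {"linear": [0, 0, 0.0008], "turn": [0, 0, 0], "gripper": 0.0433}]}}

```text
time_s: 6.65
tool_pos: [449.6, 48.0, 40.7]
tcp_rot: [-0.0, -0.267, 0.964, -0.0]
ft_force: [3.4, -0.9, -11.2]
gripper_width: 43.6
gripper_force: 20.8
```

Still held: −11 N after about 1.8 mm of lift. I'll relax, then regrasp half a turn back.

Call:
{"api": "play_rows", "payload": {"steps": [{"linear": [0, 0, -0.001], "turn": [0, 0, 0], "gripper": 0.0433}, {"linear": [0, 0, -0.002], "turn": [0, 0, 0], "gripper": 0.0433}, {"linear": [0, 0, -0.002], "turn": [0, 0, 0], "gripper": 0.046}, {"linear": [0, 0, -0.002], "turn": [0, 0, 0], "gripper": 0.06}, {"linear": [0, 0, -0.002], "turn": [0, 0, 0], "gripper": 0.06}]}}

```text
time_s: 7.15
tool_pos: [451.0, 48.2, 40.3]
tcp_rot: [0.001, -0.267, 0.964, -0.0]
ft_force: [-0.1, -0.5, -0.1]
gripper_width: 60.1
gripper_force: 0.0
```

Call:
{"api": "play_rows", "payload": {"steps": [{"linear": [0, 0, 0], "turn": [0, 0, -8], "gripper": 0.06}, {"linear": [0, 0, 0], "turn": [0, 0, -16], "gripper": 0.06}, {"linear": [0, 0, 0], "turn": [0, 0, -24], "gripper": 0.06}, {"linear": [0, 0, 0], "turn": [0, 0, -32], "gripper": 0.06}, {"linear": [0, 0, 0], "turn": [0, 0, -40], "gripper": 0.06}]}}

```text
time_s: 7.65
tool_pos: [450.7, 48.2, 40.1]
tcp_rot: [0.0, 0.081, 0.997, 0.0]
ft_force: [0.1, 0.3, -1.0]
gripper_width: 60.4
gripper_force: 0.0
```

Call:
{"api": "play_rows", "payload": {"steps": [{"linear": [0, 0, 0], "turn": [0, 0, -8], "gripper": 0.06}, {"linear": [0, 0, 0], "turn": [0, 0, -16], "gripper": 0.06}, {"linear": [0, 0, 0], "turn": [0, 0, -24], "gripper": 0.06}, {"linear": [0, 0, 0], "turn": [0, 0, -32], "gripper": 0.06}, {"linear": [0, 0, 0], "turn": [0, 0, -40], "gripper": 0.06}]}}

```text
time_s: 8.15
tool_pos: [450.7, 48.2, 40.0]
tcp_rot: [0.0, 0.417, 0.909, 0.0]
ft_force: [-0.5, 0.3, 0.7]
gripper_width: 60.0
gripper_force: 0.0
```

Call:
{"api": "play_rows", "payload": {"steps": [{"linear": [0, 0, 0], "turn": [0, 0, -8], "gripper": 0.06}, {"linear": [0, 0, 0], "turn": [0, 0, -16], "gripper": 0.06}, {"linear": [0, 0, 0], "turn": [0, 0, -24], "gripper": 0.06}, {"linear": [0, 0, 0], "turn": [0, 0, -32], "gripper": 0.06}, {"linear": [0, 0, 0], "turn": [0, 0, -40], "gripper": 0.06}]}}

```text
time_s: 8.65
tool_pos: [450.7, 48.2, 40.1]
tcp_rot: [0.0, 0.703, 0.711, 0.0]
ft_force: [0.3, 0.6, -0.3]
gripper_width: 60.1
gripper_force: 0.0
```

Call:
{"api": "play_rows", "payload": {"steps": [{"linear": [0, 0, 0], "turn": [0, 0, -8], "gripper": 0.06}, {"linear": [0, 0, 0], "turn": [0, 0, -16], "gripper": 0.06}, {"linear": [0, 0, 0], "turn": [0, 0, -24], "gripper": 0.06}, {"linear": [0, 0, 0], "turn": [0, 0, -30], "gripper": 0.06}, {"linear": [0, 0, 0], "turn": [0, 0, -30], "gripper": 0.05}]}}

```text
time_s: 9.15
tool_pos: [450.7, 48.2, 40.0]
tcp_rot: [0.0, 0.861, 0.508, 0.0]
ft_force: [-0.3, 0.1, 0.1]
gripper_width: 50.2
gripper_force: 0.0
```

Call:
{"api": "play_rows", "payload": {"steps": [{"linear": [0, 0, 0], "turn": [0, 0, 0], "gripper": 0.046}, {"linear": [0, 0, 0], "turn": [0, 0, 0], "gripper": 0.045}, {"linear": [0, 0, 0], "turn": [0, 0, 0], "gripper": 0.0443}, {"linear": [0, 0, 0], "turn": [0, 0, 0], "gripper": 0.0437}, {"linear": [0, 0, 0], "turn": [0, 0, 0], "gripper": 0.0434}]}}

```text
time_s: 9.65
tool_pos: [450.5, 48.1, 39.9]
tcp_rot: [0.0, 0.861, 0.508, 0.0]
ft_force: [0.7, -0.8, 2.0]
gripper_width: 43.5
gripper_force: 14.3
```

Call:
{"api": "play_rows", "payload": {"steps": [{"linear": [0, 0, 0.0003], "turn": [0, 0, 4], "gripper": 0.0432}, {"linear": [0, 0, 0.0006], "turn": [0, 0, 12], "gripper": 0.0432}, {"linear": [0, 0, 0.0009], "turn": [0, 0, 20], "gripper": 0.0432}]}}

```text
time_s: 9.95
tool_pos: [450.5, 48.0, 40.8]
tcp_rot: [0.0, 0.758, 0.652, 0.0]
ft_force: [0.6, -0.4, 1.8]
gripper_width: 43.4
gripper_force: 19.0
```

Call:
{"api": "play_rows", "payload": {"steps": [{"linear": [0, 0, 0.0007], "turn": [0, 0, 0], "gripper": 0.0432}, {"linear": [0, 0, 0.0014], "turn": [0, 0, 0], "gripper": 0.0432}, {"linear": [0, 0, 0.002], "turn": [0, 0, 0], "gripper": 0.0432}, {"linear": [0, 0, 0.002], "turn": [0, 0, 0], "gripper": 0.0432}]}}

```text
time_s: 10.35
tool_pos: [450.2, 48.2, 42.5]
tcp_rot: [-0.0, 0.761, 0.649, -0.0]
ft_force: [0.7, -0.1, -1.4]
gripper_width: 43.9
gripper_force: 18.9
```

Call:
{"api": "play_rows", "payload": {"steps": [{"linear": [0, 0, 0.0004], "turn": [0, 0, 0], "gripper": 0.0432}, {"linear": [0, 0, 0.0008], "turn": [0, 0, 0], "gripper": 0.0432}]}}

```text
time_s: 10.55
tool_pos: [450.1, 48.2, 43.3]
tcp_rot: [-0.0, 0.76, 0.649, -0.0]
ft_force: [0.7, 0.6, -2.0]
gripper_width: 43.3
gripper_force: 18.9
```

Call:
{"api": "play_rows", "payload": {"steps": [{"linear": [0, 0, 0.0004], "turn": [0, 0, 0], "gripper": 0.0432}, {"linear": [0, 0, 0.0008], "turn": [0, 0, 0], "gripper": 0.0432}]}}

```text
time_s: 10.75
tool_pos: [450.0, 48.1, 43.5]
tcp_rot: [0.0, 0.76, 0.65, 0.0]
ft_force: [3.2, -1.0, -10.3]
gripper_width: 43.4
gripper_force: 19.0
```

Held again (−10 N). I'll relax, turn further and test again.

Call:
{"api": "play_rows", "payload": {"steps": [{"linear": [0, 0, -0.001], "turn": [0, 0, 0], "gripper": 0.0432}, {"linear": [0, 0, -0.0017], "turn": [0, 0, 4], "gripper": 0.0432}, {"linear": [0, 0, -0.0014], "turn": [0, 0, 11], "gripper": 0.0432}, {"linear": [0, 0, -0.0011], "turn": [0, 0, 18], "gripper": 0.0432}, {"linear": [0, 0, -0.0008], "turn": [0, 0, 25], "gripper": 0.0432}]}}

```text
time_s: 11.25
tool_pos: [450.5, 48.2, 43.8]
tcp_rot: [-0.0, 0.6, 0.8, -0.0]
ft_force: [-0.3, 0.0, -1.2]
gripper_width: 43.3
gripper_force: 19.8
```

Call:
{"api": "play_rows", "payload": {"steps": [{"linear": [0, 0, 0.0007], "turn": [0, 0, 0], "gripper": 0.0432}, {"linear": [0, 0, 0.0014], "turn": [0, 0, 0], "gripper": 0.0432}, {"linear": [0, 0, 0.002], "turn": [0, 0, 0], "gripper": 0.0432}, {"linear": [0, 0, 0.002], "turn": [0, 0, 0], "gripper": 0.0432}]}}

```text
time_s: 11.65
tool_pos: [450.2, 48.2, 44.8]
tcp_rot: [0.0, 0.602, 0.798, 0.0]
ft_force: [3.3, 0.3, -10.3]
gripper_width: 43.6
gripper_force: 19.2
```

Call:
{"api": "play_rows", "payload": {"steps": [{"linear": [0, 0, -0.001], "turn": [0, 0, 0], "gripper": 0.0432}, {"linear": [0, 0, -0.002], "turn": [0, 0, 4], "gripper": 0.0432}, {"linear": [0, 0, -0.0017], "turn": [0, 0, 11], "gripper": 0.0432}, {"linear": [0, 0, -0.0014], "turn": [0, 0, 18], "gripper": 0.0432}, {"linear": [0, 0, -0.0011], "turn": [0, 0, 25], "gripper": 0.0432}]}}

```text
time_s: 12.15
tool_pos: [450.4, 48.1, 45.1]
tcp_rot: [-0.0, 0.412, 0.911, -0.0]
ft_force: [-0.4, 0.1, -0.3]
gripper_width: 43.4
gripper_force: 19.9
```

Call:
{"api": "play_rows", "payload": {"steps": [{"linear": [0, 0, 0.0007], "turn": [0, 0, 0], "gripper": 0.0432}, {"linear": [0, 0, 0.0014], "turn": [0, 0, 0], "gripper": 0.0432}, {"linear": [0, 0, 0.002], "turn": [0, 0, 0], "gripper": 0.0432}, {"linear": [0, 0, 0.002], "turn": [0, 0, 0], "gripper": 0.0432}]}}

```text
time_s: 12.55
tool_pos: [450.4, 48.1, 46.6]
tcp_rot: [0.0, 0.415, 0.91, 0.0]
ft_force: [-0.2, 0.3, -0.0]
gripper_width: 43.4
gripper_force: 19.9
```

Call:
{"api": "play_rows", "payload": {"steps": [{"linear": [0, 0, 0.0006], "turn": [0, 0, 0], "gripper": 0.0432}, {"linear": [0, 0, 0.0012], "turn": [0, 0, 0], "gripper": 0.0432}, {"linear": [0, 0, 0.0012], "turn": [0, 0, 0], "gripper": 0.0432}]}}

```text
time_s: 12.85
tool_pos: [450.4, 48.1, 47.6]
tcp_rot: [0.0, 0.415, 0.91, 0.0]
ft_force: [0.4, 0.8, -0.3]
gripper_width: 43.3
gripper_force: 19.9
```

Call:
{"api": "play_rows", "payload": {"steps": [{"linear": [0, 0, 0.001], "turn": [0, 0, 0], "gripper": 0.0432}, {"linear": [0, 0, 0.002], "turn": [0, 0, 0], "gripper": 0.0432}, {"linear": [0, 0, 0.003], "turn": [0, 0, 0], "gripper": 0.0432}]}}

```text
time_s: 13.15
tool_pos: [450.3, 48.1, 50.6]
tcp_rot: [0.0, 0.415, 0.91, -0.0]
ft_force: [-0.0, 0.3, -0.4]
gripper_width: 43.2
gripper_force: 19.9
```

It's free: no resistance over 5 mm. I'll lift it straight off, then carry it to the far half of the tray.

Call:
{"api": "play_rows", "payload": {"steps": [{"linear": [0, 0, 0.006], "turn": [0, 0, 0], "gripper": 0.0432}, {"linear": [0, 0, 0.018], "turn": [0, 0, 0], "gripper": 0.0432}, {"linear": [0, 0, 0.034], "turn": [0, 0, 0], "gripper": 0.0432}, {"linear": [0, 0, 0.05], "turn": [0, 0, 0], "gripper": 0.0432}, {"linear": [0, 0, 0.06], "turn": [0, 0, 0], "gripper": 0.0432}]}}

```text
time_s: 13.65
tool_pos: [451.5, 48.1, 112.8]
tcp_rot: [0.002, 0.414, 0.91, 0.001]
ft_force: [0.1, -0.7, -0.4]
gripper_width: 43.3
gripper_force: 19.9
```

Run:
```python
from h import *
s=arm.get_state(); print(s['tool_pos'],s['ft_force'],s['gripper_width'],s['gripper_force'])
d=snap('scene','s3'); e=snap('wrist','w3'); 
B=cv2.resize(d['pixels'][130:310,250:490],(800,600),interpolation=cv2.INTER_CUBIC)
cv2.imwrite('pics/c3.png',B[:,:,::-1])
```

```text
[451.49140971  48.0980972  112.79956131] [ 0.08824331 -0.74469391 -0.35990835] 43.331850074094504 19.937318220950146
```

View pics/c3.png

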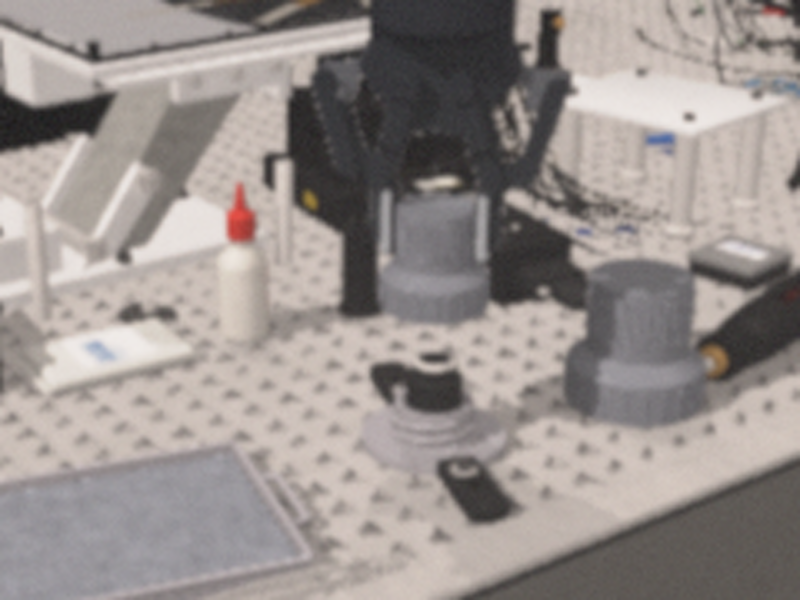

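The cover is lifted clear (crop (434,255)) and the eyepiece stands free in the neck (crop (434,380)). I'll work out where the cover's lower edge sits relative to the TCP.

Run:
```python
from h import *
d=load('s3')
th=np.linspace(0,6.28,200)
def low(z,x=450.4,y=48.1): return max(proj(d,(x+30*np.cos(a),y+30*np.sin(a),z))[1] for a in th)
for z in range(78,96,3): print(z,low(z))
print('obs',130+322*.3)
def top(z,x=450.4,y=48.1): return min(proj(d,(x+22*np.cos(a),y+22*np.sin(a),z))[1] for a in th)
for z in range(135,156,4): print(z,top(z))
print('obs',130+193*.3)
```

```text
78 231.6061261306049
81 230.07933062353987
84 228.54779934477975
87 227.01151022617262
90 225.47044106223987
93 223.92465941692444
obs 226.6
135 192.0505667183798
139 189.9919675184546
143 187.9249506959406
147 185.8495870884915
151 183.7658405743828
155 181.6736602598798
obs 187.9
```

Call:
{"api": "play_rows", "payload": {"steps": [{"linear": [0.0008, 0.01, 0], "turn": [0, 0, 0], "gripper": 0.0432}, {"linear": [0.0024, 0.032, 0], "turn": [0, 0, 0], "gripper": 0.0432}, {"linear": [0.005, 0.064, 0], "turn": [0, 0, 0], "gripper": 0.0432}, {"linear": [0.0077, 0.1, 0], "turn": [0, 0, 0], "gripper": 0.0432}, {"linear": [0.0104, 0.136, 0], "turn": [0, 0, 0], "gripper": 0.0432}]}}

```text
time_s: 14.25
tool_pos: [459.6, 185.7, 109.3]
tcp_rot: [-0.001, 0.415, 0.91, -0.001]
ft_force: [1.0, -0.6, -0.4]
gripper_width: 43.7
gripper_force: 19.9
```

Call:
{"api": "play_rows", "payload": {"steps": [{"linear": [0.0027, 0.035, 0], "turn": [0, 0, 0], "gripper": 0.0432}, {"linear": [0.0054, 0.07, 0], "turn": [0, 0, 0], "gripper": 0.0432}, {"linear": [0.0079, 0.1, 0], "turn": [0, 0, 0], "gripper": 0.0432}, {"linear": [0.0095, 0.123, 0], "turn": [0, 0, 0], "gripper": 0.0432}, {"linear": [0.0103, 0.133, 0], "turn": [0, 0, 0], "gripper": 0.0432}]}}

```text
time_s: 14.75
tool_pos: [469.9, 319.3, 109.3]
tcp_rot: [-0.001, 0.413, 0.911, -0.001]
ft_force: [0.3, 0.1, -1.0]
gripper_width: 43.4
gripper_force: 19.9
```

Call:
{"api": "play_rows", "payload": {"steps": [{"linear": [0, 0, -0.008], "turn": [0, 0, 0], "gripper": 0.0432}, {"linear": [0, 0, -0.024], "turn": [0, 0, 0], "gripper": 0.0432}, {"linear": [0, 0, -0.044], "turn": [0, 0, 0], "gripper": 0.0432}, {"linear": [0, 0, -0.06], "turn": [0, 0, 0], "gripper": 0.0432}, {"linear": [0, 0, -0.067], "turn": [0, 0, 0], "gripper": 0.0432}]}}

```text
time_s: 15.25
tool_pos: [468.8, 314.9, 40.1]
tcp_rot: [-0.002, 0.415, 0.91, -0.002]
ft_force: [-0.5, 0.3, -0.9]
gripper_width: 43.8
gripper_force: 19.9
```

Call:
{"api": "play_rows", "payload": {"steps": [{"linear": [0, 0, -0.002], "turn": [0, 0, 0], "gripper": 0.0432}, {"linear": [0, 0, -0.004], "turn": [0, 0, 0], "gripper": 0.0432}, {"linear": [0, 0, -0.005], "turn": [0, 0, 0], "gripper": 0.0432}, {"linear": [0, 0, -0.006], "turn": [0, 0, 0], "gripper": 0.0432}, {"linear": [0, 0, -0.006], "turn": [0, 0, 0], "gripper": 0.0432}]}}

```text
time_s: 15.75
tool_pos: [471.4, 317.4, 38.1]
tcp_rot: [0.0, 0.414, 0.91, 0.0]
ft_force: [0.3, 0.4, 1.0]
gripper_width: 43.0
gripper_force: 19.9
```

Run:
```python
from h import *
d=snap('scene','s4'); e=snap('top','t4')
B=np.hstack([cv2.resize(d['pixels'][200:350,180:380],(400,300)),cv2.resize(e['pixels'][210:360,170:370],(400,300))])
cv2.imwrite('pics/c4.png',B[:,:,::-1])
```

```text
(no output)
```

View pics/c4.png

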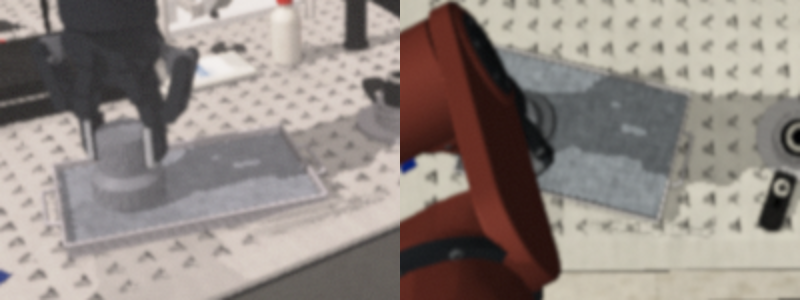

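The cover is over the tray's far half, just above the lining. I'll lower it in small steps and watch the force.

Call:
{"api": "play_rows", "payload": {"steps": [{"linear": [0, 0, -0.0007], "turn": [0, 0, 0], "gripper": 0.0432}, {"linear": [0, 0, -0.0014], "turn": [0, 0, 0], "gripper": 0.0432}, {"linear": [0, 0, -0.002], "turn": [0, 0, 0], "gripper": 0.0432}, {"linear": [0, 0, -0.002], "turn": [0, 0, 0], "gripper": 0.0432}]}}

```text
time_s: 16.25
tool_pos: [470.8, 317.1, 35.3]
tcp_rot: [-0.0, 0.414, 0.91, -0.0]
ft_force: [0.3, 0.1, -0.6]
gripper_width: 43.5
gripper_force: 19.9
```

Call:
{"api": "play_rows", "payload": {"steps": [{"linear": [0, 0, -0.0006], "turn": [0, 0, 0], "gripper": 0.0432}, {"linear": [0, 0, -0.0012], "turn": [0, 0, 0], "gripper": 0.0432}, {"linear": [0, 0, -0.0012], "turn": [0, 0, 0], "gripper": 0.0432}]}}

```text
time_s: 16.55
tool_pos: [471.1, 317.1, 34.3]
tcp_rot: [0.0, 0.415, 0.91, -0.0]
ft_force: [0.5, -0.5, -0.1]
gripper_width: 43.5
gripper_force: 20.0
```

Call:
{"api": "play_rows", "payload": {"steps": [{"linear": [0, 0, -0.0005], "turn": [0, 0, 0], "gripper": 0.0432}, {"linear": [0, 0, -0.001], "turn": [0, 0, 0], "gripper": 0.0432}, {"linear": [0, 0, -0.001], "turn": [0, 0, 0], "gripper": 0.0432}]}}

```text
time_s: 16.85
tool_pos: [471.1, 317.2, 33.6]
tcp_rot: [0.0, 0.414, 0.91, -0.0]
ft_force: [-0.5, -0.1, 1.8]
gripper_width: 43.3
gripper_force: 20.2
```

Call:
{"api": "play_rows", "payload": {"steps": [{"linear": [0, 0, -0.0004], "turn": [0, 0, 0], "gripper": 0.0432}, {"linear": [0, 0, -0.0008], "turn": [0, 0, 0], "gripper": 0.0432}, {"linear": [0, 0, -0.0008], "turn": [0, 0, 0], "gripper": 0.0432}]}}

```text
time_s: 17.15
tool_pos: [471.1, 317.2, 32.8]
tcp_rot: [0.0, 0.414, 0.91, 0.0]
ft_force: [-1.5, -0.3, 4.9]
gripper_width: 43.5
gripper_force: 20.3
```

Contact at about 33.5 mm. I'll ease up a little, release and rise.

Call:
{"api": "play_rows", "payload": {"steps": [{"linear": [0, 0, 0.0004], "turn": [0, 0, 0], "gripper": 0.0432}, {"linear": [0, 0, 0.0006], "turn": [0, 0, 0], "gripper": 0.0436}, {"linear": [0, 0, 0.0006], "turn": [0, 0, 0], "gripper": 0.0442}, {"linear": [0, 0, 0.0006], "turn": [0, 0, 0], "gripper": 0.046}, {"linear": [0, 0, 0.0006], "turn": [0, 0, 0], "gripper": 0.055}]}}

```text
time_s: 17.65
tool_pos: [470.7, 317.0, 32.6]
tcp_rot: [-0.0, 0.415, 0.91, -0.0]
ft_force: [-0.3, -0.3, -1.0]
gripper_width: 55.0
gripper_force: 0.0
```

Call:
{"api": "play_rows", "payload": {"steps": [{"linear": [0, 0, 0.0], "turn": [0, 0, 0], "gripper": 0.065}, {"linear": [0, 0, 0.01], "turn": [0, 0, 0], "gripper": 0.065}, {"linear": [0, 0, 0.03], "turn": [0, 0, 0], "gripper": 0.065}, {"linear": [0, 0, 0.06], "turn": [0, 0, 0], "gripper": 0.065}, {"linear": [0, 0, 0.09], "turn": [0, 0, 0], "gripper": 0.065}]}}

```text
time_s: 18.15
tool_pos: [470.6, 317.0, 124.2]
tcp_rot: [-0.0, 0.414, 0.91, -0.0]
ft_force: [-1.1, 0.4, 0.4]
gripper_width: 65.1
gripper_force: 0.0
```

Call:
{"api": "play_rows", "payload": {"steps": [{"linear": [-0.002, -0.025, 0.006], "turn": [0, 0, -5], "gripper": 0.065}, {"linear": [-0.005, -0.065, 0.012], "turn": [0, 0, -12], "gripper": 0.065}, {"linear": [-0.008, -0.105, 0.015], "turn": [0, 0, -20], "gripper": 0.065}, {"linear": [-0.011, -0.145, 0.015], "turn": [0, 0, -28], "gripper": 0.065}, {"linear": [-0.0137, -0.18, 0.015], "turn": [0, 0, -35], "gripper": 0.065}]}}

```text
time_s: 18.65
tool_pos: [457.3, 135.6, 139.2]
tcp_rot: [0.001, 0.671, 0.742, 0.001]
ft_force: [1.0, -0.2, 0.2]
gripper_width: 65.1
gripper_force: 0.0
```

Call:
{"api": "play_rows", "payload": {"steps": [{"linear": [-0.003, -0.04, 0], "turn": [0, 0, -8], "gripper": 0.065}, {"linear": [-0.006, -0.075, 0], "turn": [0, 0, -15], "gripper": 0.065}, {"linear": [-0.007, -0.089, 0], "turn": [0, 0, -20], "gripper": 0.065}, {"linear": [-0.007, -0.089, 0], "turn": [0, 0, -20], "gripper": 0.065}, {"linear": [-0.007, -0.089, 0], "turn": [0, 0, -20], "gripper": 0.065}]}}

```text
time_s: 19.15
tool_pos: [450.6, 48.3, 138.7]
tcp_rot: [0.0, 0.788, 0.616, 0.001]
ft_force: [0.5, 0.8, 0.2]
gripper_width: 64.9
gripper_force: 0.0
```

Call:
{"api": "play_rows", "payload": {"steps": [{"linear": [0, 0, 0], "turn": [0, 0, 0], "gripper": 0.065}, {"linear": [0, 0, 0], "turn": [0, 0, 0], "gripper": 0.065}]}}

```text
time_s: 19.35
tool_pos: [450.4, 49.1, 138.2]
tcp_rot: [-0.0, 0.787, 0.617, 0.0]
ft_force: [-0.2, 0.2, -0.5]
gripper_width: 65.0
gripper_force: 0.0
```

Run:
```python
from h import *
d=snap('wrist','w5')
s=arm.get_state(); print(s['tool_pos'],s['tcp_rot'])
u,v=proj(d,(450.3,48.1,53)); print(u,v)
u0=int(u)-133;v0=int(v)-100; print(u0,v0)
B=cv2.resize(d['pixels'][max(v0,0):v0+200,u0:u0+266],(798,600) if v0>=0 else (798,3*(v0+200)),interpolation=cv2.INTER_CUBIC)
cv2.imwrite('pics/c5.png',B[:,:,::-1])
```

```text
[450.32491514  49.04190688 138.1358031 ] [-7.62677019e-05  7.87199264e-01  6.16698719e-01  4.24680200e-05]
319.8098508636692 252.33358765943103
186 152
```

View pics/c5.png

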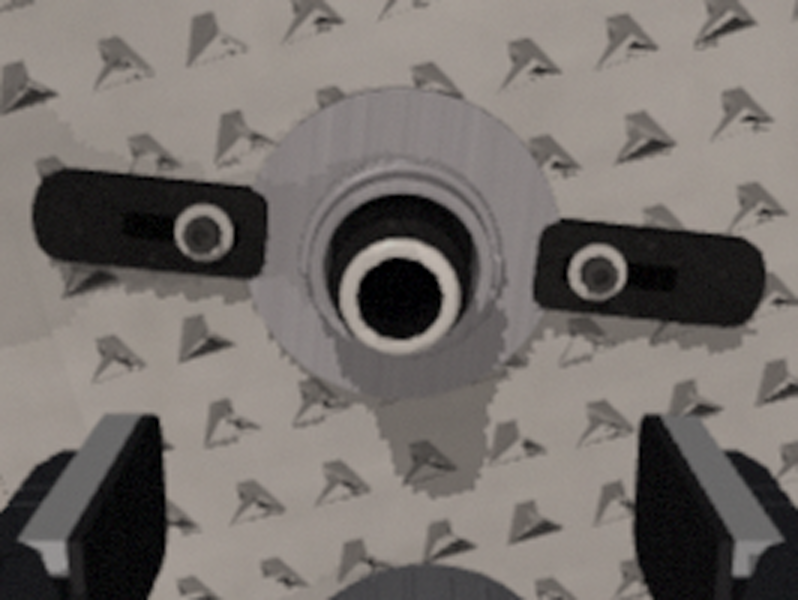

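The eyepiece ring is centred at crop (400,296), which is full-image (319.4,250.6). That's within 1 mm of the tool axis. I'll descend and grip its upper part lightly.

Call:
{"api": "play_rows", "payload": {"steps": [{"linear": [0, -0.0004, -0.02], "turn": [0, 0, 0], "gripper": 0.065}, {"linear": [0, -0.0004, -0.05], "turn": [0, 0, 0], "gripper": 0.065}, {"linear": [0, -0.0004, -0.08], "turn": [0, 0, 0], "gripper": 0.06}, {"linear": [0, -0.0004, -0.1], "turn": [0, 0, 0], "gripper": 0.055}, {"linear": [0, -0.0004, -0.107], "turn": [0, 0, 0], "gripper": 0.05}]}}

```text
time_s: 19.9
tool_pos: [448.0, 48.4, 28.7]
tcp_rot: [-0.002, 0.787, 0.616, -0.002]
ft_force: [-0.1, 0.7, -0.0]
gripper_width: 50.1
gripper_force: 0.0
```

Call:
{"api": "play_rows", "payload": {"steps": [{"linear": [0, 0, -0.0005], "turn": [0, 0, 0], "gripper": 0.042}, {"linear": [0, 0, -0.0005], "turn": [0, 0, 0], "gripper": 0.038}, {"linear": [0, 0, -0.0005], "turn": [0, 0, 0], "gripper": 0.035}, {"linear": [0, 0, -0.0005], "turn": [0, 0, 0], "gripper": 0.0335}, {"linear": [0, 0, -0.0005], "turn": [0, 0, 0], "gripper": 0.0325}]}}

```text
time_s: 20.4
tool_pos: [451.0, 47.7, 31.4]
tcp_rot: [0.001, 0.788, 0.616, 0.001]
ft_force: [0.5, -0.0, 0.4]
gripper_width: 32.3
gripper_force: 0.0
```

Call:
{"api": "play_rows", "payload": {"steps": [{"linear": [0, 0, 0], "turn": [0, 0, 0], "gripper": 0.0322}, {"linear": [0, 0, 0], "turn": [0, 0, 0], "gripper": 0.032}, {"linear": [0, 0, 0], "turn": [0, 0, 0], "gripper": 0.032}]}}

```text
time_s: 20.7
tool_pos: [450.7, 47.6, 30.8]
tcp_rot: [0.0, 0.788, 0.616, 0.0]
ft_force: [0.3, 0.2, 0.5]
gripper_width: 32.1
gripper_force: 0.2
```

Call:
{"api": "play_rows", "payload": {"steps": [{"linear": [0, 0, 0], "turn": [0, 0, 0], "gripper": 0.0317}, {"linear": [0, 0, 0], "turn": [0, 0, 0], "gripper": 0.0315}, {"linear": [0, 0, 0], "turn": [0, 0, 0], "gripper": 0.0315}]}}

```text
time_s: 21.0
tool_pos: [450.6, 47.6, 30.8]
tcp_rot: [0.0, 0.788, 0.616, 0.0]
ft_force: [-0.8, -0.7, 1.5]
gripper_width: 31.5
gripper_force: 7.4
```

Call:
{"api": "play_rows", "payload": {"steps": [{"linear": [0, 0, 0], "turn": [0, 0, 0], "gripper": 0.0313}, {"linear": [0, 0, 0], "turn": [0, 0, 0], "gripper": 0.0313}]}}

```text
time_s: 21.2
tool_pos: [450.7, 47.7, 30.9]
tcp_rot: [0.0, 0.788, 0.616, 0.0]
ft_force: [0.8, -0.2, 3.5]
gripper_width: 31.6
gripper_force: 10.9
```

Call:
{"api": "play_rows", "payload": {"steps": [{"linear": [0, 0, 0.0005], "turn": [0, 0, 0], "gripper": 0.0311}, {"linear": [0, 0, 0.0015], "turn": [0, 0, 0], "gripper": 0.0311}, {"linear": [0, 0, 0.003], "turn": [0, 0, 0], "gripper": 0.0311}, {"linear": [0, 0, 0.005], "turn": [0, 0, 0], "gripper": 0.0311}, {"linear": [0, 0, 0.008], "turn": [0, 0, 0], "gripper": 0.0311}]}}

```text
time_s: 21.7
tool_pos: [449.9, 47.8, 38.5]
tcp_rot: [-0.0, 0.788, 0.616, -0.0]
ft_force: [-0.6, 0.2, -2.0]
gripper_width: 31.5
gripper_force: 14.4
```

Call:
{"api": "play_rows", "payload": {"steps": [{"linear": [0, 0, 0.006], "turn": [0, 0, 0], "gripper": 0.0311}, {"linear": [0, 0, 0.016], "turn": [0, 0, 0], "gripper": 0.0311}, {"linear": [0, 0, 0.03], "turn": [0, 0, 0], "gripper": 0.0311}, {"linear": [0, 0, 0.042], "turn": [0, 0, 0], "gripper": 0.0311}, {"linear": [0, 0, 0.05], "turn": [0, 0, 0], "gripper": 0.0311}]}}

```text
time_s: 22.2
tool_pos: [451.3, 47.7, 90.4]
tcp_rot: [0.001, 0.788, 0.616, 0.001]
ft_force: [0.5, -1.0, -2.2]
gripper_width: 31.6
gripper_force: 14.4
```

Run:
```python
from h import *
s=arm.get_state(); print(s['tool_pos'],s['ft_force'],s['gripper_width'],s['gripper_force'])
d=snap('scene','s6')
B=d['pixels'][130:330,190:450]
B=cv2.resize(B,(780,600),interpolation=cv2.INTER_CUBIC)
cv2.imwrite('pics/c6.png',B[:,:,::-1])
```

```text
[451.26689286  47.68542363  90.41257333] [ 0.52265015 -1.02713761 -2.1953882 ] 31.64638667383529 14.422887861728668
```

View pics/c6.png

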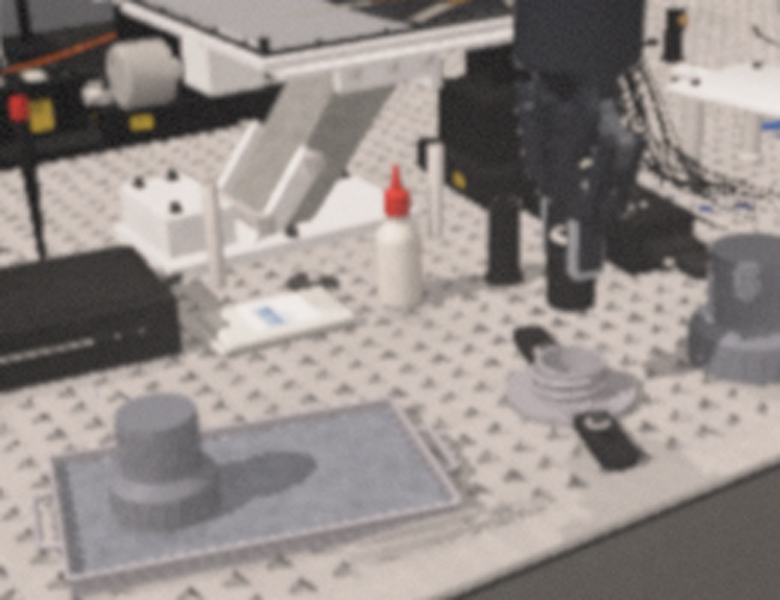

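The eyepiece hangs upright in the gripper at crop (572,270), and the cover stands in the tray at crop (163,460). I'll carry the eyepiece to the tray's near half.

Call:
{"api": "play_rows", "payload": {"steps": [{"linear": [0, 0.007, 0], "turn": [0, 0, 0], "gripper": 0.0311}, {"linear": [0, 0.022, 0], "turn": [0, 0, 0], "gripper": 0.0311}, {"linear": [-0.001, 0.044, 0], "turn": [0, 0, 0], "gripper": 0.0311}, {"linear": [-0.001, 0.068, 0], "turn": [0, 0, 0], "gripper": 0.0311}, {"linear": [-0.001, 0.092, 0], "turn": [0, 0, 0], "gripper": 0.0311}]}}

```text
time_s: 22.75
tool_pos: [448.3, 140.8, 87.8]
tcp_rot: [-0.001, 0.788, 0.616, -0.001]
ft_force: [0.8, -0.1, -0.2]
gripper_width: 31.7
gripper_force: 14.4
```

Call:
{"api": "play_rows", "payload": {"steps": [{"linear": [0, 0.024, 0], "turn": [0, 0, 0], "gripper": 0.0311}, {"linear": [0, 0.048, 0], "turn": [0, 0, 0], "gripper": 0.0311}, {"linear": [-0.001, 0.067, 0], "turn": [0, 0, 0], "gripper": 0.0311}, {"linear": [-0.001, 0.08, 0], "turn": [0, 0, 0], "gripper": 0.0311}, {"linear": [-0.001, 0.085, 0], "turn": [0, 0, 0], "gripper": 0.0311}]}}

```text
time_s: 23.25
tool_pos: [447.7, 225.8, 88.0]
tcp_rot: [-0.0, 0.787, 0.616, -0.0]
ft_force: [-0.4, -0.6, -1.1]
gripper_width: 31.4
gripper_force: 14.4
```

Call:
{"api": "play_rows", "payload": {"steps": [{"linear": [0, 0, -0.006], "turn": [0, 0, 0], "gripper": 0.0311}, {"linear": [0, 0, -0.018], "turn": [0, 0, 0], "gripper": 0.0311}, {"linear": [0, 0, -0.032], "turn": [0, 0, 0], "gripper": 0.0311}, {"linear": [0, 0, -0.042], "turn": [0, 0, 0], "gripper": 0.0311}, {"linear": [0, 0, -0.047], "turn": [0, 0, 0], "gripper": 0.0311}]}}

```text
time_s: 23.75
tool_pos: [446.8, 223.7, 39.4]
tcp_rot: [-0.001, 0.788, 0.615, -0.002]
ft_force: [-0.5, -0.2, -1.0]
gripper_width: 31.2
gripper_force: 14.4
```

Call:
{"api": "play_rows", "payload": {"steps": [{"linear": [0, 0, -0.001], "turn": [0, 0, 0], "gripper": 0.0311}, {"linear": [0, 0, -0.0025], "turn": [0, 0, 0], "gripper": 0.0311}, {"linear": [0, 0, -0.004], "turn": [0, 0, 0], "gripper": 0.0311}, {"linear": [0, 0, -0.005], "turn": [0, 0, 0], "gripper": 0.0311}, {"linear": [0, 0, -0.005], "turn": [0, 0, 0], "gripper": 0.0311}]}}

```text
time_s: 24.25
tool_pos: [448.5, 224.8, 36.8]
tcp_rot: [0.0, 0.788, 0.616, 0.0]
ft_force: [-0.9, -0.4, -1.1]
gripper_width: 31.4
gripper_force: 14.4
```

Call:
{"api": "play_rows", "payload": {"steps": [{"linear": [0, 0, 0], "turn": [0, 0, 0], "gripper": 0.0311}, {"linear": [0, 0, 0], "turn": [0, 0, 0], "gripper": 0.0311}]}}

```text
time_s: 24.45
tool_pos: [448.4, 224.8, 36.8]
tcp_rot: [0.0, 0.788, 0.616, 0.0]
ft_force: [-0.5, -0.2, -0.5]
gripper_width: 31.6
gripper_force: 14.4
```

Call:
{"api": "play_rows", "payload": {"steps": [{"linear": [0, 0, -0.001], "turn": [0, 0, 0], "gripper": 0.0311}, {"linear": [0, 0, -0.002], "turn": [0, 0, 0], "gripper": 0.0311}, {"linear": [0, 0, -0.003], "turn": [0, 0, 0], "gripper": 0.0311}, {"linear": [0, 0, -0.003], "turn": [0, 0, 0], "gripper": 0.0311}]}}

```text
time_s: 24.85
tool_pos: [448.1, 224.7, 33.4]
tcp_rot: [-0.0, 0.788, 0.616, -0.0]
ft_force: [-0.3, -0.2, -1.2]
gripper_width: 31.5
gripper_force: 14.4
```

Call:
{"api": "play_rows", "payload": {"steps": [{"linear": [0, 0, -0.0004], "turn": [0, 0, 0], "gripper": 0.0311}, {"linear": [0, 0, -0.0007], "turn": [0, 0, 0], "gripper": 0.0311}, {"linear": [0, 0, -0.0007], "turn": [0, 0, 0], "gripper": 0.0311}]}}

```text
time_s: 25.15
tool_pos: [448.3, 224.7, 32.9]
tcp_rot: [-0.0, 0.788, 0.616, -0.0]
ft_force: [1.3, -0.0, -1.7]
gripper_width: 31.7
gripper_force: 14.4
```

Call:
{"api": "play_rows", "payload": {"steps": [{"linear": [0, 0, -0.0003], "turn": [0, 0, 0], "gripper": 0.0311}, {"linear": [0, 0, -0.0006], "turn": [0, 0, 0], "gripper": 0.0311}, {"linear": [0, 0, -0.0006], "turn": [0, 0, 0], "gripper": 0.0311}]}}

```text
time_s: 25.45
tool_pos: [448.2, 224.7, 32.3]
tcp_rot: [-0.0, 0.788, 0.616, -0.0]
ft_force: [0.9, -0.2, -2.2]
gripper_width: 31.1
gripper_force: 14.4
```

Call:
{"api": "play_rows", "payload": {"steps": [{"linear": [0, 0, -0.0003], "turn": [0, 0, 0], "gripper": 0.0311}, {"linear": [0, 0, -0.0005], "turn": [0, 0, 0], "gripper": 0.0311}, {"linear": [0, 0, -0.0005], "turn": [0, 0, 0], "gripper": 0.0311}]}}

```text
time_s: 25.75
tool_pos: [448.3, 224.7, 31.8]
tcp_rot: [-0.0, 0.788, 0.616, -0.0]
ft_force: [-0.3, -0.3, -1.0]
gripper_width: 31.2
gripper_force: 14.4
```

Call:
{"api": "play_rows", "payload": {"steps": [{"linear": [0, 0, -0.0003], "turn": [0, 0, 0], "gripper": 0.0311}, {"linear": [0, 0, -0.0005], "turn": [0, 0, 0], "gripper": 0.0311}, {"linear": [0, 0, -0.0005], "turn": [0, 0, 0], "gripper": 0.0311}]}}

```text
time_s: 26.05
tool_pos: [448.3, 224.8, 31.4]
tcp_rot: [-0.0, 0.788, 0.616, 0.0]
ft_force: [-0.1, -0.5, -0.1]
gripper_width: 31.5
gripper_force: 14.4
```

Call:
{"api": "play_rows", "payload": {"steps": [{"linear": [0, 0, -0.0002], "turn": [0, 0, 0], "gripper": 0.0311}, {"linear": [0, 0, -0.0004], "turn": [0, 0, 0], "gripper": 0.0311}, {"linear": [0, 0, -0.0004], "turn": [0, 0, 0], "gripper": 0.0311}]}}

```text
time_s: 26.35
tool_pos: [448.3, 224.7, 31.0]
tcp_rot: [0.0, 0.788, 0.616, -0.0]
ft_force: [-0.5, -0.4, 1.1]
gripper_width: 31.5
gripper_force: 14.5
```

It's just taking the load, so I'll release gently and rise.

Call:
{"api": "play_rows", "payload": {"steps": [{"linear": [0, 0, 0], "turn": [0, 0, 0], "gripper": 0.0314}, {"linear": [0, 0, 0], "turn": [0, 0, 0], "gripper": 0.0317}, {"linear": [0, 0, 0], "turn": [0, 0, 0], "gripper": 0.0322}, {"linear": [0, 0, 0], "turn": [0, 0, 0], "gripper": 0.034}, {"linear": [0, 0, 0], "turn": [0, 0, 0], "gripper": 0.04}]}}

```text
time_s: 26.85
tool_pos: [448.4, 224.8, 30.9]
tcp_rot: [0.0, 0.788, 0.616, 0.0]
ft_force: [-1.0, 0.3, -0.4]
gripper_width: 40.0
gripper_force: 0.0
```

Call:
{"api": "play_rows", "payload": {"steps": [{"linear": [0, 0, 0], "turn": [0, 0, 0], "gripper": 0.055}, {"linear": [0, 0, 0], "turn": [0, 0, 0], "gripper": 0.06}, {"linear": [0, 0, 0.015], "turn": [0, 0, 0], "gripper": 0.06}, {"linear": [0, 0, 0.045], "turn": [0, 0, 0], "gripper": 0.06}, {"linear": [0, 0, 0.09], "turn": [0, 0, 0], "gripper": 0.06}]}}

```text
time_s: 27.35
tool_pos: [445.6, 223.8, 119.0]
tcp_rot: [-0.001, 0.788, 0.616, -0.003]
ft_force: [0.7, -0.7, -0.3]
gripper_width: 59.8
gripper_force: 0.0
```

Call:
{"api": "play_rows", "payload": {"steps": [{"linear": [0, -0.03, 0.02], "turn": [0, 0, 0], "gripper": 0.06}, {"linear": [0, -0.07, 0.04], "turn": [0, 0, 0], "gripper": 0.06}, {"linear": [0, -0.11, 0.06], "turn": [0, 0, 0], "gripper": 0.06}, {"linear": [0, -0.13, 0.06], "turn": [0, 0, 0], "gripper": 0.06}, {"linear": [0, -0.13, 0.06], "turn": [0, 0, 0], "gripper": 0.06}]}}

```text
time_s: 27.85
tool_pos: [448.9, 92.7, 181.9]
tcp_rot: [0.001, 0.789, 0.614, 0.001]
ft_force: [-0.4, 0.1, 0.3]
gripper_width: 59.8
gripper_force: 0.0
```

Run:
```python
from h import *
d=snap('scene','s7'); e=snap('top','t7')
B=np.vstack([cv2.resize(d['pixels'][170:340,180:440],(780,510))[:300],cv2.resize(d['pixels'][270:340,180:440],(780,210)) ])
B=np.hstack([cv2.resize(d['pixels'][150:330,180:420],(400,300)),cv2.resize(e['pixels'][150:330,180:420],(400,300))])
cv2.imwrite('pics/c7.png',B[:,:,::-1])
```

```text
(no output)
```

View pics/c7.png

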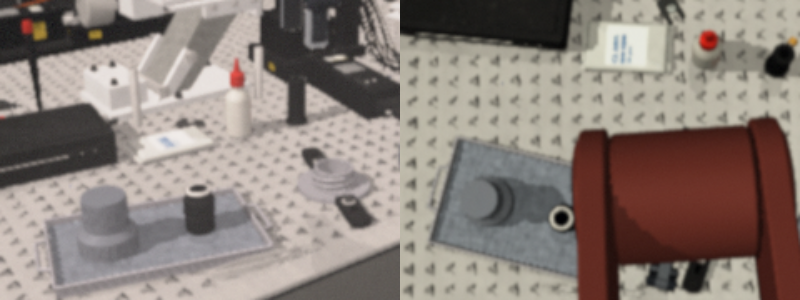

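The left view shows the cover (105,222) and the eyepiece (199,208) both standing in the tray, with the bystanders unmoved and the gripper clear. I'm handing in.

```bash
python3 -c "
from workcell import job; print(job.sign_off())"
```

```text
the job is handed in; nothing more can be done
None
```

The job is handed in at about 28 s: the cover is unscrewed and stands mouth down in the tray, the eyepiece stands upright beside it, and the other things were left alone.

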